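Check the coating of a heating-block insert on three sides

ROBOT

A 6-joint arm with a two-finger parallel gripper is mounted at the origin on the work surface. World frame = base frame: x ahead of the robot, y to its left, z up, the work surface at z = 0. Lengths are in m, angles in degrees, forces in N, time in s.
With the tool pointing down it reaches from about 0.4 to 0.825 m from the base axis. Payload 7 kg.
Tool frame: the origin (TCP) lies midway between the tips of the shut fingers; the grasp point (between the pads) lies 19 mm behind it; z points along the fingers, y is the line along which they close (so a half turn about z gives the same grasp; the last joint's range is limited). The gripper opens to 88 mm and grips with 3 to 60 N. Pads are 19 mm wide; open, the fingers measure 130 mm over their backs; the gripper's body (78 mm by 193 mm) begins 47 mm behind the grasp point.
Start: joints at [-46.92, 20.546, 0.682, 0, -70.136, -16.507], TCP at [0.302, -0.604, 0.227] pointing down, gripper open.
Joint ranges: [-176.03, 176.03], [-82.01, 121.73], [-58.28, 71.71], [-173.87, 95.51], [-174.79, -0.11], [-173.66, 173.66]. Speed limits (degrees/s): [136.94, 136.94, 172.46, 180, 180, 180].

INTERFACE

Orientations are given as [roll, pitch, yaw] about the fixed x, y, z axes, in that order (R = Rz(yaw) Ry(pitch) Rx(roll)).
In Python, from plant import telemetry, viewer, workorder gives the robot as it stands. The module is installed in compiled form; this text tells all that it offers.
- The arm moves only by the tool carry_out, never from a script. Its argument "rows" is a list of rows, each a list of 6 numbers: the shift along the tool's x, y, z in m, then the turn, a rotation vector about the tool's x, y, z in rad. In form: [[tx, ty, tz, ax, ay, az], ...]. A call has 1 to 8 rows; each row is the pose to reach, as a shift and turn from the pose commanded when the call began, along the tool's axes at that moment; what a row does not reach only later rows make up. A row lasts 1/8 s, in which the tool goes at most 62.5 mm and 10.7 degrees, less where a joint would pass 70% of its speed; a pose out of reach is approached as far as the arm can. A call with a gripper value outside its range is refused whole. "grip" is the gripper's target within -1 to 1 (fully open at 1, half-way at 0, shut at -1), set as the call begins (left out, the last holds). The fingers move at their own pace and stop on an object; the grip force is fixed at half the most. Time passes only in rows, so rows that repeat a pose let the fingers close. It gives the time, the measured TCP pose, the force, the opening and the grip force at its end, in the units of the state.
- telemetry.get_obs(): the state, without advancing time (a new reading comes with each control period).
- viewer.snapshot(name): name is "side" or "top" or "wrist"; returns the picture (480x640x3 uint8, red, green, blue); there is no depth.
- viewer.camera_info(name): a dict with "intrinsics" (3x3 intrinsics, pixels), "extrinsics" (4x4, takes a point from camera to world coordinates); the wrist camera has in their place "tool_from_camera" (4x4, takes a point from camera to tool coordinates, whose origin is the TCP and whose axes are the flange's). Camera axes: x right, y down, z forward; pixel columns grow to the right and rows downward; lengths in m; the calibration is good to about 2 mm. The wrist camera is an equidistant fisheye: a pixel r from the principal point sees the ray r / f radians off the axis. A picture is of the moment at which its call begins: read the wrist's pose just before it. camera_info takes no time and is no camera call.
- workorder.close_job(): hands the job in; it is judged then, once.
The state is a dict: "clock": time; "joint_pos": joint angles; "qvel": joint speeds; "tau": joint torques, N m; "tool_pos": TCP position; "orientation": TCP orientation; "force": force on the tool from outside, world axes, zero at the start; "moment": the same for the moment, N m; "opening": finger opening in m; "gripper_force": force on a finger pad.
Only numpy, scipy, OpenCV 4.12 (cv2) and the standard library are available. Lean on these libraries where they do the work, as an engineer would, in place of code of your own. Each camera call takes 0.05 s, during which the arm holds its last target. There are 200 camera calls.

TASK

Pick up the graphite insert and hold its left side, then its front, then its right side (seen with the notch at the back) flat and centred against the slanted coating gauge, each time pressing the gauge's sprung tip gently about half-way in and keeping it there for half a second. Then stand the insert gently upright in the middle of the heater plate, square with it, and let go; leave the other things on the bench where they are.

Things in the scene. Friction and masses are not known exactly. Their poses are not given: they have to be found in the camera images.
- insert_center (a point): Centre of the dark graphite insert's block, half-way up (36 mm above its underside). Block 56 x 56 mm, 72 mm tall, four tube wells in its top, about 0.4 kg, stands upright. z points up to the stem, +x to its back (the side with a full-height notch, 20 mm wide, 10 mm deep, seen from above), -x to its front, +y to its left side, -y to its right side.
- insert_stem (a point): Half-way up the insert's stem, the place to grip: a bare aluminium square bar, 22 x 22 mm, sides parallel to the block's, in the middle of the block's top and 40 mm tall (this point is 20 mm above the block's top and 56 mm above insert_center).
- insert_left (a point): middle of the insert's left (+y) side; the block is square, 56 x 56 mm. The point's axes are the block's (z to its stem, x to its notched back, y to its left side)
- insert_front (a point): middle of the insert's front (-x) side, opposite the notch; the block is square, 56 x 56 mm. The point's axes are the block's (z to its stem, x to its notched back, y to its left side)
- insert_right (a point): middle of the insert's right (-y) side; the block is square, 56 x 56 mm. The point's axes are the block's (z to its stem, x to its notched back, y to its left side)
- gauge_head: Coating gauge's fixed clamp, a grey block 44 x 44 mm, 40 mm long, 105 mm above the bench. Origin: centre of its mouth. z runs along the round barrel (24 mm across) out of the mouth, 35 degrees above level; x is level. The barrel is clamped with a different length out each time, not reported: the sprung tip's free end lies 56 to 72 mm along +z from the origin; find it by touch or sight.
- gauge_foot (a point): middle of the top of the gauge's fixed foot, a steel plate 100 x 130 mm, 16 mm thick, which carries a post and a white readout box 46 mm high; all of it lies behind or below the clamp
- gauge_tip (a joint): how far the gauge's sprung tip (14 mm across, flat-ended, at the barrel's end) is pressed in, m: 0 free, 0.008 fully in. It starts to move at 2 N and takes 1 N more per mm (6 N at half-way, 10 N fully in, then a hard stop). The barrel itself stays put.
- heater_top (a point): Middle of the heater's square dark steel plate (100 x 100 mm, top 30 mm above the bench, on a white 120 x 120 mm base, fixed). z up, x and y along the plate's edges.
- beaker: bystander: glass beaker, 64 mm across, 85 mm tall; origin at its underside or middle
- flask: bystander: white plastic bottle, 52 mm across, 130 mm tall; origin at its underside or middle
- jar: bystander: amber jar, 60 mm across, 70 mm tall; origin at its underside or middle
- weight: bystander: steel cylinder, 48 mm across, 50 mm tall; origin at its underside or middle
- spatula: bystander: spatula lying down, 180 mm long; origin at its underside or middle
- screwdriver: bystander: screwdriver lying down, 170 mm long; origin at its underside or middle
- tray: bystander: open white tray, 110 x 160 mm, 30 mm tall; origin at its underside or middle
Mind the look-alikes: they are no part of the job. What is shaped like the part that bears insert_center but red is not meant. Leave any orange or turquoise look-alike of the part that bears heater_top alone.

How it is judged:
By the outcome, as a careful person would: the job done as asked, in the order asked, and still so for the second after the job is handed in, with the robot touching nothing.
It also fails if it takes over 67 s, if anything falls off the work surface, if the arm or the gripper's body presses on something with over 40 N, if the wrist force passes 120 N, or if a joint passes its speed limit or range.

## Working session

There is one attempt and no reset: what is moved stays moved. The work goes in short steps, Python scripts to look and compute and a tool call to move; the robot and the scene stay as the last step left them, time stands still between calls to the robot, and variables do not carry over. Pictures are saved under pics/ and viewed, at most 13 in all, crops included, and the job is handed in when it is done.

Besides the shell and the picture viewer there is one more tool, called after "Call:" by a JSON object that holds its "name" and its "arguments". carry_out: Moves the arm, as the interface text tells. Its arguments: {"type":"object","properties":{"rows":{"type":"array"},"grip":{"type":"number"}},"required":["rows"]}

```bash
mkdir -p pics; ls; python3 - <<'E'
from plant import telemetry, viewer
import cv2,numpy as np
np.set_printoptions(precision=4,suppress=True)
print(telemetry.get_obs())
for n in("side","top","wrist"):
    im=viewer.snapshot(n); cv2.imwrite(f"pics/{n}0.png",im[:,:,::-1]); print(n,viewer.camera_info(n))
E
```

```text
pics
{'clock': 0.0, 'joint_pos': array([-46.9217,  20.5923,   0.6344,  -0.0189, -70.137 , -16.5107]), 'qvel': array([-0.0248, -0.0744,  0.0473, -0.0103,  0.032 , -0.05  ]), 'tau': array([  0.0007, -58.2716,  29.3058,   6.997 ,   0.007 ,  -0.0002]), 'tool_pos': array([ 0.3017, -0.6033,  0.2256]), 'orientation': array([ 179.904 ,   -0.0099, -153.4388]), 'force': array([ 0.729 , -0.1702,  0.203 ]), 'moment': array([-0.0312,  0.0815,  0.0204]), 'gripper_force': 0.0, 'opening': 0.08776883012848231}
side {'intrinsics': array([[450.9168,   0.    , 322.0712],
       [  0.    , 450.9168, 247.1907],
       [  0.    ,   0.    ,   1.    ]]), 'extrinsics': array([[-0.9143, -0.3185,  0.2502,  0.1902],
       [-0.4045,  0.6886, -0.6019,  0.555 ],
       [ 0.0194, -0.6515, -0.7584,  0.9229],
       [ 0.    ,  0.    ,  0.    ,  1.    ]])}
top {'intrinsics': array([[623.0692,   0.    , 324.3505],
       [  0.    , 623.0692, 244.6452],
       [  0.    ,   0.    ,   1.    ]]), 'extrinsics': array([[-0.0121, -0.9822,  0.1876,  0.1496],
       [-0.9999,  0.0113, -0.0053, -0.0891],
       [ 0.0031, -0.1876, -0.9822,  1.7781],
       [ 0.    ,  0.    ,  0.    ,  1.    ]])}
wrist {'intrinsics': array([[371.6483,   0.    , 318.8633],
       [  0.    , 371.6483, 244.0056],
       [  0.    ,   0.    ,   1.    ]]), 'tool_from_camera': array([[-0.0004, -0.9611, -0.2763,  0.0743],
       [ 1.    , -0.0003, -0.0005,  0.0001],
       [ 0.0004, -0.2763,  0.9611, -0.1581],
       [ 0.    ,  0.    ,  0.    ,  1.    ]])}
```

View pics/top0.png

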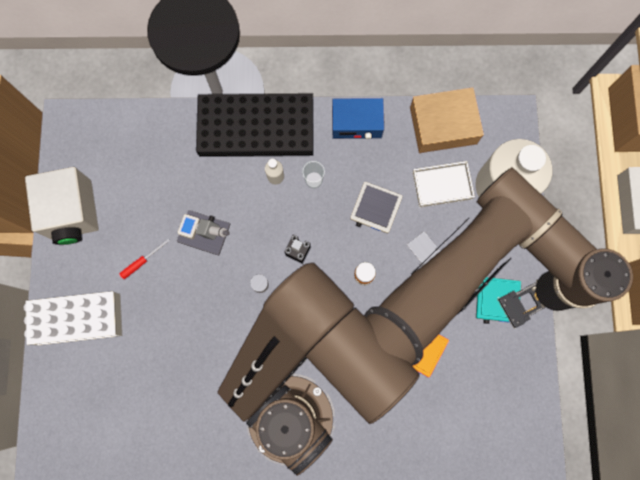

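View pics/side0.png

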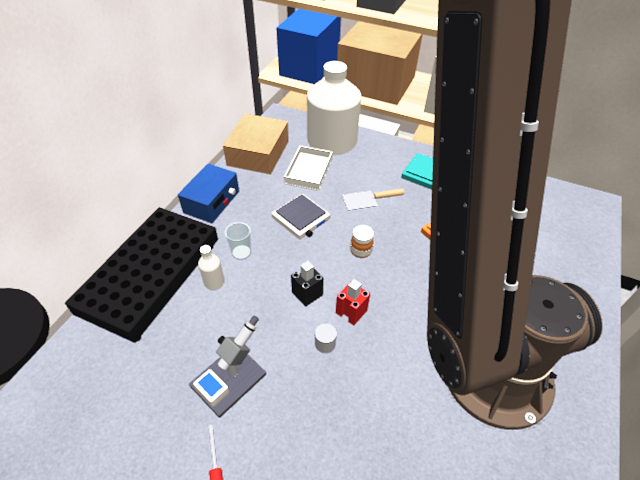

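Top view: insert near (297,248), heater plate (377,207), gauge (203,232) with its barrel pointing right and the red look-alike hidden under the arm. Next I'll take enlarged crops.

```bash
python3 - <<'E'
import cv2,numpy as np
t=cv2.imread("pics/top0.png");s=cv2.imread("pics/side0.png")
a=cv2.resize(t[200:265,170:320],None,fx=5,fy=5,interpolation=cv2.INTER_CUBIC) #750x325
b=cv2.resize(s[250:420,180:380],None,fx=3,fy=3,interpolation=cv2.INTER_CUBIC) 
cv2.imwrite("pics/c1.png",a);cv2.imwrite("pics/c2.png",b)
E
```

```text
(no output)
```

View pics/c1.png

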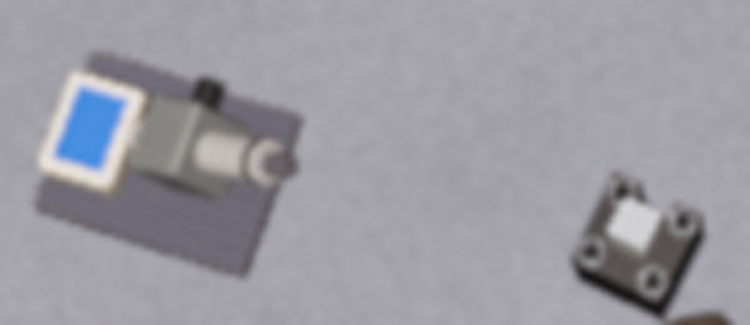

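View pics/c2.png

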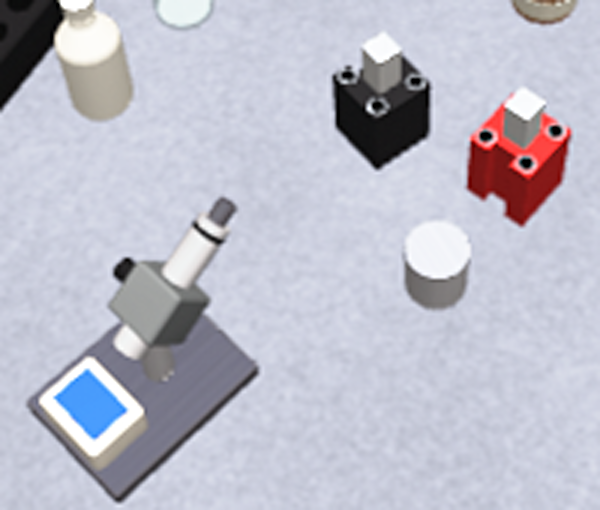

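Top crop: insert stem at about (297,245) px, gauge tip at (227,233). The side crop shows black insert faces with no notch toward that camera, and the tip at about (256,318). Next I'll triangulate.

```bash
cat > h.py <<'E'
import numpy as np,cv2
from scipy.spatial.transform import Rotation as Ro
from plant import telemetry, viewer
np.set_printoptions(precision=4,suppress=True)
def T(o=None):
    o=o or telemetry.get_obs(); M=np.eye(4); M[:3,:3]=Ro.from_euler('xyz',o['orientation'],degrees=True).as_matrix(); M[:3,3]=o['tool_pos']; return M
def ray(n,px,M=None):
    c=viewer.camera_info(n);K=c['intrinsics'];u=(px[0]-K[0,2])/K[0,0];v=(px[1]-K[1,2])/K[1,1]
    if n=='wrist':
        r=np.hypot(u,v);s=np.sin(r)/r if r>0 else 1;d=np.array([u*s,v*s,np.cos(r)]);E=M@c['tool_from_camera']
    else: d=np.array([u,v,1]);E=c['extrinsics']
    d=E[:3,:3]@d; return E[:3,3],d/np.linalg.norm(d)
def onz(n,px,z,M=None):
    o,d=ray(n,px,M); return o+d*(z-o[2])/d[2]
def tri(*rs):
    A=sum(np.eye(3)-np.outer(d,d) for o,d in rs);b=sum((np.eye(3)-np.outer(d,d))@o for o,d in rs); p=np.linalg.solve(A,b)
    return p,[np.linalg.norm((np.eye(3)-np.outer(d,d))@(p-o)) for o,d in rs]
def row(M0,p,R):
    """row (shift, rotvec) in tool axes of M0 to reach pos p, rot R"""
    return np.r_[M0[:3,:3].T@(p-M0[:3,3]),Ro.from_matrix(M0[:3,:3].T@R).as_rotvec()]
def snap(n,f):
    o=telemetry.get_obs();im=viewer.snapshot(n)[:,:,::-1].copy();cv2.imwrite(f"pics/{f}.png",im);return T(o),im
E
python3 - <<'E'
from h import *
c=lambda x,y:(170+x/5,200+y/5); s=lambda x,y:(180+x/3,250+y/3)
print('stem',onz('top',c(636,224),.112), tri(ray('top',c(636,224)),ray('side',s(383,47))))
for p in[(618,172),(705,220),(572,262),(660,308)]:print('blk',onz('top',c(*p),.072))
for p in[(95,50),(300,115),(245,275),(38,210)]:print('foot',onz('top',c(*p),.016))
print('tip',tri(ray('top',c(287,163)),ray('side',s(226,206))))
print('heater',onz('top',(377,207),.03))
E
```

```text
stem [ 0.4682 -0.0242  0.112 ] (array([ 0.4669, -0.0245,  0.1109]), [np.float64(0.0014332447888324063), np.float64(0.0014332447888323744)])
blk [ 0.5055 -0.0127  0.072 ]
blk [ 0.4776 -0.0611  0.072 ]
blk [0.4547 0.013  0.072 ]
blk [ 0.4282 -0.0358  0.072 ]
foot [0.5932 0.2937 0.016 ]
foot [0.553  0.1739 0.016 ]
foot [0.4593 0.2039 0.016 ]
foot [0.4987 0.3238 0.016 ]
tip (array([0.4969, 0.1618, 0.1371]), [np.float64(0.002076229566124108), np.float64(0.002076229566124147)])
heater [ 0.5924 -0.2521  0.03  ]
```

```bash
python3 - <<'E'
from h import *
M=T(); print(M[:3,:3].T@np.array([.066,.232,-.006]))
R2=Ro.from_euler('xyz',[180,0,-69.4],degrees=True).as_matrix();print(R2.T@np.array([.066,.232,-.01]))
R3=Ro.from_euler('xyz',[180,0,14.6],degrees=True).as_matrix();print(R3.T@np.array([.033,.115,-.01]))
E
```

```text
[-0.1628  0.178   0.0062]
[-0.1939 -0.1434  0.01  ]
[ 0.0609 -0.103   0.01  ]
```

Call:
{"name": "carry_out", "arguments": {"rows": [[-0.02, 0.022, 0.001, 0, 0, -0.183], [-0.041, 0.044, 0.002, 0, 0, -0.366], [-0.061, 0.067, 0.003, 0, 0, -0.549], [-0.081, 0.089, 0.003, 0, 0, -0.733], [-0.102, 0.111, 0.004, 0, 0, -0.916], [-0.122, 0.133, 0.005, 0, 0, -1.1], [-0.142, 0.156, 0.006, 0, 0, -1.283], [-0.163, 0.178, 0.006, 0, 0, -1.466]], "grip": 1}}

```text
clock: 1.15
tool_pos: [0.368, -0.3705, 0.2203]
orientation: [180.0, 0.0, -69.1]
force: [-0.1, 0.2, -0.6]
opening: 0.0876
gripper_force: 0.0
```

Call:
{"name": "carry_out", "arguments": {"rows": [[-0.024, -0.018, 0.001, 0, 0, -0.183], [-0.048, -0.036, 0.002, 0, 0, -0.366], [-0.073, -0.054, 0.003, 0, 0, -0.549], [-0.097, -0.072, 0.004, 0, 0, -0.733], [-0.121, -0.09, 0.006, 0, 0, -0.916], [-0.145, -0.108, 0.007, 0, 0, -1.1], [-0.17, -0.125, 0.008, 0, 0, -1.283], [-0.194, -0.143, 0.01, 0, 0, -1.466]]}}

```text
clock: 2.15
tool_pos: [0.4338, -0.1387, 0.2105]
orientation: [-180.0, -0.0, 14.9]
force: [0.2, -0.2, -0.5]
opening: 0.0878
gripper_force: 0.0
```

Call:
{"name": "carry_out", "arguments": {"rows": [[0.012, -0.02, 0.002, 0, 0, -0.17], [0.024, -0.041, 0.004, 0, 0, -0.34], [0.037, -0.062, 0.006, 0, 0, -0.51], [0.049, -0.082, 0.008, 0, 0, -0.66], [0.061, -0.103, 0.01, 0, 0, -0.79], [0.061, -0.103, 0.01, 0, 0, -0.79]]}}

```text
clock: 2.9
tool_pos: [0.4671, -0.0237, 0.2003]
orientation: [-180.0, 0.0, 60.0]
force: [0.2, 0.0, 0.1]
opening: 0.0877
gripper_force: 0.0
```

```bash
python3 - <<'E'
from h import *
o=telemetry.get_obs();print(o['clock'],o['tool_pos'],o['orientation'],o['joint_pos'])
M,im=snap('wrist','w1');snap('top','t1');snap('side','s1')
np.save('w1M.npy',M)
E
```

```text
2.9 [ 0.4671 -0.0237  0.2003] [-179.9797    0.0164   59.959 ] [ 21.3074   1.8661 -26.7072  -0.0064 -61.4523 128.6547]
```

View pics/w1.png

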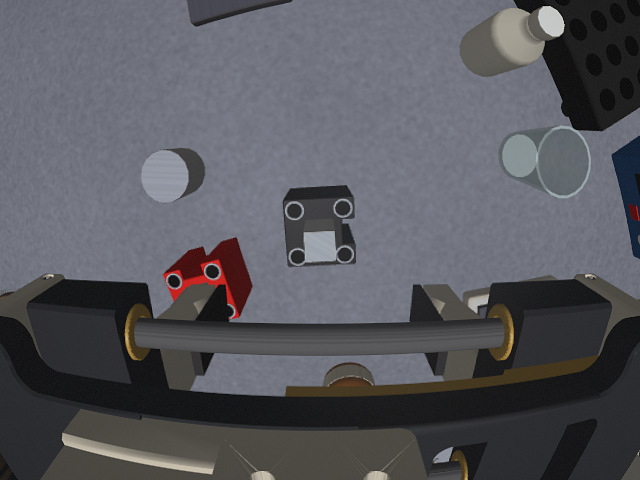

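Wrist view: insert stem top centred at about (320,247), notch at the right, so the back heads -30°. The red look-alike is close to the left finger at (170–250, 240–320). I'll locate both.

```bash
python3 - <<'E'
from h import *
M=np.load('w1M.npy');im=cv2.imread('pics/w1.png')
g=im.min(2);m=((g>140)&(np.ptp(im,axis=2)<30)).astype(np.uint8);m[:225]=0;m[268:]=0;m[:,:298]=0;m[:,345:]=0
c=max(cv2.findContours(m,0,2)[0],key=cv2.contourArea);print(cv2.minAreaRect(c),cv2.contourArea(c))
x,y,w,h=cv2.boundingRect(c);ctr=cv2.minAreaRect(c)[0]
print('stem',onz('wrist',ctr,.112,M))
W=[(294,210),(342,208),(345,254),(297,256)]
P=np.array([onz('wrist',p,.072,M) for p in W]);print(P,P.mean(0)); d=P[1]-P[0]+P[2]-P[3];print(np.degrees(np.arctan2(d[1],d[0])))
hsv=cv2.cvtColor(im,cv2.COLOR_BGR2HSV);r=(((hsv[...,0]<6)|(hsv[...,0]>174))&(hsv[...,1]>150)&(hsv[...,2]>60)).astype(np.uint8)
for p in[(174,281),(212,271)]:print('red well',onz('wrist',p,.072,M))
A=M[:3,:3].T
for p in[(174,281),(212,271)]:print('tool frame', A@(onz('wrist',p,.072,M)-P.mean(0)))
# heater from top image
t=cv2.imread('pics/t1.png');cr=t[170:250,335:420]
hs=cv2.cvtColor(t,cv2.COLOR_BGR2HSV);mm=(t.max(2)<100).astype(np.uint8);mm[:175]=0;mm[240:]=0;mm[:,:345]=0;mm[:,410:]=0
mm=cv2.morphologyEx(mm,cv2.MORPH_OPEN,np.ones((5,5)))
cs=cv2.findContours(mm,0,2)[0];c=max(cs,key=cv2.contourArea);rr=cv2.minAreaRect(c);b=cv2.boxPoints(rr);Q=np.array([onz('top',p,.03) for p in b]);print(rr,Q,Q.mean(0))
print(np.linalg.norm(np.diff(Q,axis=0),axis=1),[np.degrees(np.arctan2(*(Q[(i+1)%4]-Q[i])[1::-1])) for i in range(4)])
E
```

```text
((321.6022033691406, 247.04490661621094), (31.81026268005371, 44.84397888183594), 87.1375961303711) 857.5
stem [ 0.4697 -0.0232  0.112 ]
[[ 0.4604  0.0035  0.072 ]
 [ 0.4937 -0.014   0.072 ]
 [ 0.4774 -0.0482  0.072 ]
 [ 0.4429 -0.0302  0.072 ]] [ 0.4686 -0.0222  0.072 ]
-27.600092342639886
red well [0.3368 0.004  0.072 ]
red well [ 0.3733 -0.0056  0.072 ]
tool frame [-0.0433 -0.1273  0.0001]
tool frame [-0.0333 -0.0908  0.    ]Traceback (most recent call last):
  File "<stdin>", line 17, in <module>
ValueError: max() iterable argument is empty
```

Call:
{"name": "carry_out", "arguments": {"rows": [[0.001, 0, 0.02, 0, 0, -0.02], [0.002, 0.001, 0.05, 0, 0, -0.038], [0.002, 0.001, 0.08, 0, 0, -0.038], [0.002, 0.001, 0.105, 0, 0, -0.038], [0.002, 0.001, 0.12, 0, 0, -0.038], [0.002, 0.001, 0.125, 0, 0, -0.038], [0.002, 0.001, 0.125, 0, 0, -0.038]], "grip": 0}}

```text
clock: 3.92
tool_pos: [0.4689, -0.0238, 0.0757]
orientation: [180.0, 0.0, 61.9]
force: [1.3, 0.6, 0.1]
opening: 0.0441
gripper_force: 0.0
```

Call:
{"name": "carry_out", "arguments": {"rows": [[0, 0, 0, 0, 0, 0], [0, 0, 0, 0, 0, 0], [0, 0, 0, 0, 0, 0], [0, 0, 0, 0, 0, 0], [0, 0, 0, 0, 0, 0]], "grip": -1}}

```text
clock: 4.55
tool_pos: [0.4689, -0.0233, 0.0759]
orientation: [180.0, -0.0, 62.0]
force: [-2.5, 1.4, 5.9]
opening: 0.0221
gripper_force: 29.9
```

```bash
python3 - <<'E'
from h import *
o=telemetry.get_obs();print(o)
M,im=snap('wrist','w2');np.save('w2M.npy',M)
t=cv2.imread('pics/t1.png')
cv2.imwrite('pics/c3.png',np.hstack([cv2.resize(t[175:245,340:420],None,fx=5,fy=5),cv2.resize(t[205:260,175:245],(400,350))]))
E
```

```text
{'clock': 4.55, 'joint_pos': array([ 21.2653,  10.4803, -36.0492,  -0.0027, -43.456 , 130.749 ]), 'qvel': array([ 0.1268,  0.0788,  0.0246, -0.025 ,  0.0299, -0.0872]), 'tau': array([ -0.6436, -34.1756,  20.9241,   5.1556,   0.6988,   0.0073]), 'tool_pos': array([ 0.4689, -0.0233,  0.0759]), 'orientation': array([179.992 ,  -0.0122,  62.0124]), 'force': array([-2.5346,  1.3666,  5.9045]), 'moment': array([0.5039, 1.0049, 0.0043]), 'gripper_force': 29.921185970306396, 'opening': 0.022114169010846396}
```

View pics/c3.png

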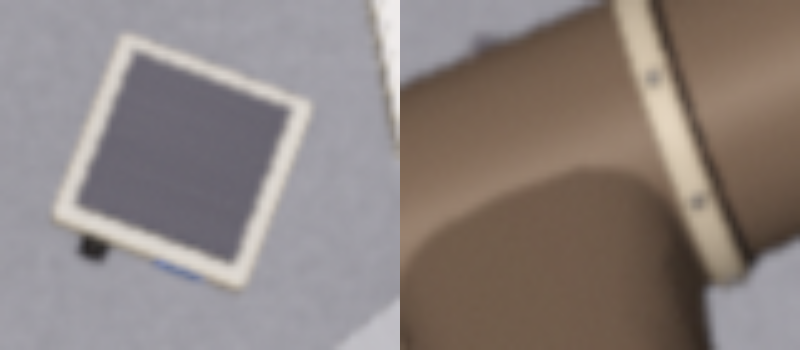

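Heater crop: dark plate corners at about (130,50),(292,110),(235,265),(75,205) in the crop. The arm hides the gauge from the top camera. Next I'll lift and look at the gauge with the wrist camera.

Call:
{"name": "carry_out", "arguments": {"rows": [[0, 0, -0.01, 0, 0, 0], [0, 0, -0.03, 0, 0, 0], [0, 0, -0.06, 0, 0, 0], [0.01, -0.008, -0.09, 0, 0, -0.03], [0.025, -0.018, -0.12, 0, 0, -0.08], [0.04, -0.03, -0.15, 0, 0, -0.13], [0.055, -0.041, -0.175, 0, 0, -0.166], [0.055, -0.041, -0.175, 0, 0, -0.166]]}}

```text
clock: 5.6
tool_pos: [0.459, 0.0455, 0.2524]
orientation: [179.9, -0.2, 71.6]
force: [0.1, 0.4, -4.7]
opening: 0.0213
gripper_force: 29.9
```

Call:
{"name": "carry_out", "arguments": {"rows": [[0, 0, 0, 0, 0, 0]]}}

```text
clock: 5.72
tool_pos: [0.4576, 0.044, 0.2496]
orientation: [-179.9, 0.0, 71.5]
force: [-1.0, 0.3, -4.9]
opening: 0.022
gripper_force: 29.9
```

```bash
python3 - <<'E'
from h import *
o=telemetry.get_obs();print(o)
M,im=snap('wrist','w3');np.save('w3M.npy',M);snap('side','s3')
Q=np.array([onz('top',(340+x/5,175+y/5),.03) for x,y in[(130,50),(292,110),(235,265),(75,205)]])
print(Q,Q.mean(0),np.linalg.norm(Q-np.roll(Q,1,0),axis=1),[np.degrees(np.arctan2(*(Q[(i+1)%4]-Q[i])[1::-1])) for i in range(4)])
E
```

```text
{'clock': 5.725, 'joint_pos': array([ 30.1198,  -1.12  , -22.9727,  -0.0397, -68.2414, 131.3823]), 'qvel': array([-0.5503,  0.709 , -0.4849,  0.1031,  0.0136, -0.0919]), 'tau': array([  0.3942, -30.1211,  31.6452,   7.6704,   0.066 ,  -0.0022]), 'tool_pos': array([0.4576, 0.044 , 0.2496]), 'orientation': array([-179.9102,    0.0463,   71.4874]), 'force': array([-0.9803,  0.2798, -4.8846]), 'moment': array([-0.1744,  0.0453,  0.0033]), 'gripper_force': 29.927226305007935, 'opening': 0.022003345922780613}
[[ 0.6587 -0.2219  0.03  ]
 [ 0.6216 -0.315   0.03  ]
 [ 0.53   -0.2791  0.03  ]
 [ 0.5664 -0.1879  0.03  ]] [ 0.5942 -0.251   0.03  ] [0.0983 0.1002 0.0984 0.0982] [np.float64(-111.74707012960066), np.float64(158.58804603897832), np.float64(68.21431953729264), np.float64(-20.220464431951726)]
```

View pics/w3.png

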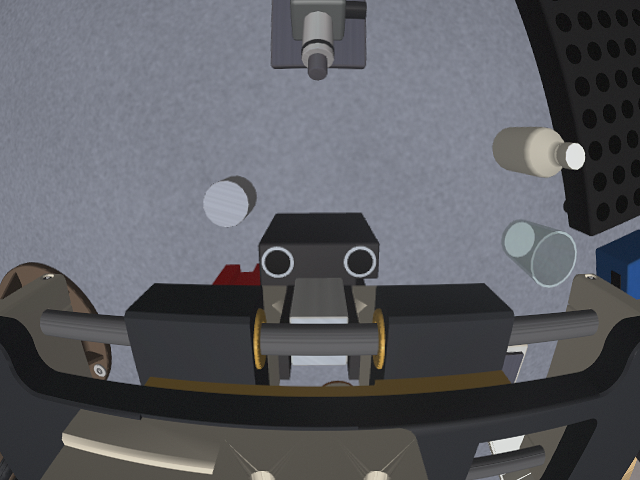

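Wrist view: the block is held straight (centre line near column 319), the gauge tip ends at about (317,72), and the foot's near edge runs (272,67)–(366,69), almost square to the tool. I'll zoom in on the tip in both views.

```bash
python3 - <<'E'
import cv2,numpy as np
w=cv2.imread('pics/w3.png');s=cv2.imread('pics/side0.png')
a=cv2.resize(w[0:90,267:372],None,fx=4,fy=4,interpolation=cv2.INTER_CUBIC)  #420x360
b=cv2.resize(s[305:350,225:272],None,fx=8,fy=8,interpolation=cv2.INTER_CUBIC) #376x360
cv2.imwrite('pics/c4.png',np.hstack([a,b]))
E
```

```text
(no output)
```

View pics/c4.png

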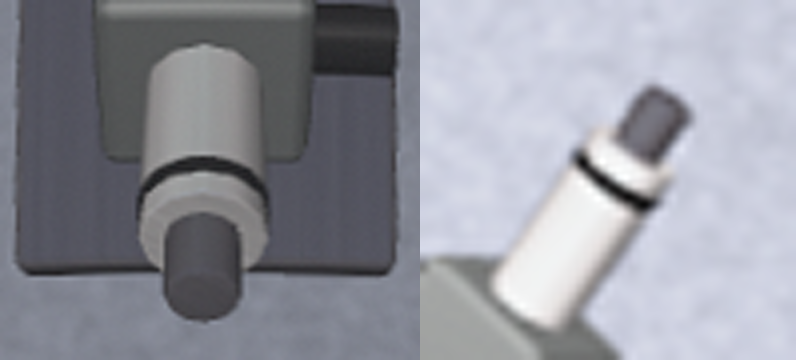

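Crop: the tip's end face is centred at about (317.5,73.7) in the wrist view and (256,318) in the side view.

```bash
python3 - <<'E'
from h import *
M=np.load('w3M.npy');A=M[:3,:3].T;tf=lambda p:A@(p-M[:3,3])
p,e=tri(ray('wrist',(317.5,73.7),M),ray('side',(256.2,318)));print('tip',p,e,'tool',tf(p))
F=[onz('wrist',q,.016,M) for q in[(272,68),(365.7,68),(271.5,2),(364.5,2)]];
for a,b in((0,1),(2,0),(3,1)): d=F[b]-F[a];print('edge',np.degrees(np.arctan2(d[1],d[0])),np.linalg.norm(d))
for z in(.135,.140,.145):print(z,onz('wrist',(317.5,73.7),z,M))
zt=M[2,3]-.0037
for q in[(277,262),(359,262),(265,214),(366,214)]:
    print('blk',tf(onz('wrist',q,zt if q[1]>250 else zt-.072,M)))
# barrel near ring center line vs clamp: direction
for q,z in[((318,73.7),.14),((317.8,45),.13)]:print(tf(onz('wrist',q,z,M)))
E
```

```text
tip [0.4947 0.1605 0.1382] [np.float64(0.001275389667825634), np.float64(0.0012753896678255883)] tool [ 0.1223 -0.0016  0.1113]
edge -18.554964937255807 0.0973473793588327
edge -107.4850007825225 0.07607493582945625
edge -108.2194765692699 0.07592901678403434
0.135 [0.496  0.1616 0.135 ]
0.14 [0.4957 0.1608 0.14  ]
0.145 [0.4955 0.1599 0.145 ]
blk [ 0.0197 -0.0191  0.0037]
blk [0.0197 0.0187 0.0037]
blk [ 0.0277 -0.0346  0.0757]
blk [0.0277 0.0306 0.0756]
[ 0.1229 -0.0004  0.1095]
[ 0.1472 -0.0005  0.1194]
```

```bash
cat > plan.py <<'E'
from h import *
hd=np.radians(-108.3);h=np.array([np.cos(hd),np.sin(hd),0]);c,s=np.cos(np.radians(35)),np.sin(np.radians(35));Z=np.array([0,0,1])
n=h*c+Z*s;u=-h*s+Z*c
TIP=np.array([.4953,.1608,.139])
C={'left':np.array([.0285,0,.0397]),'front':np.array([.0006,-.028,.0397]),'right':np.array([-.0275,0,.0397])}
def pose(face,gap,tip=TIP):
    z=-u
    if face=='front': y=n;x=np.cross(y,z)
    else: x=-n if face=='left' else n;y=np.cross(z,x)
    R=np.c_[x,y,z];return tip+n*gap-R@C[face],R
def st():
    o=telemetry.get_obs();print(round(o['clock'],2),o['tool_pos'],o['orientation'],'F',o['force'],'Fn',o['force']@n,'J',o['joint_pos']);return T(o)
E
python3 - <<'E'
from plan import *
M=st();p,R=pose('left',.03);print(p,row(M,p,R))
E
```

```text
5.83 [0.4576 0.0436 0.2493] [-179.8913    0.0902   71.4585] F [ 0.106   0.7543 -4.1187] Fn -2.9762380348112347 J [ 30.0862  -1.0814 -22.9758  -0.0236 -68.2451 131.381 ]
[0.4874 0.1369 0.2051] [ 0.098  -0.0014  0.0441 -0.0031 -0.6093 -0.0035]
```

Call:
{"name": "carry_out", "arguments": {"rows": [[0.01, 0, 0.003, 0, -0.1, 0], [0.025, 0, 0.01, 0, -0.21, 0], [0.042, -0.001, 0.018, 0, -0.32, 0], [0.06, -0.001, 0.026, 0, -0.43, 0], [0.08, -0.001, 0.035, 0, -0.53, 0], [0.098, -0.001, 0.044, 0, -0.61, 0], [0.098, -0.001, 0.044, 0, -0.61, 0], [0.098, -0.001, 0.044, 0, -0.61, 0]]}}

```text
clock: 6.82
tool_pos: [0.4886, 0.1373, 0.2057]
orientation: [-179.9, 35.0, 71.5]
force: [0.4, 0.8, -3.8]
opening: 0.0216
gripper_force: 30.0
```

```bash
python3 - <<'E'
from plan import *
M=st();p,R=pose('left',.0);print(row(M,p,R))
M,im=snap('wrist','w4');np.save('w4M.npy',M)
w=cv2.imread('pics/w3.png')
cv2.imwrite('pics/c5.png',np.hstack([w[130:300,220:420],im[130:300,220:420],im[0:170,220:420]]))
cv2.imwrite('pics/c5.png',im[0:330,120:520])
E
```

```text
6.83 [0.4886 0.1373 0.2057] [-179.9454   34.9813   71.5225] F [ 0.3958  0.8089 -3.808 ] Fn -2.9150847267665636 J [ 48.1591  22.2997 -14.0859  13.1154 -86.4428 108.6583]
[ 0.0298 -0.0011  0.0009 -0.0027 -0.0003 -0.0025]
```

View pics/c5.png

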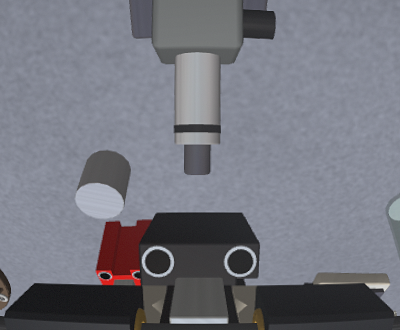

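The block hasn't slipped (wells at the same pixels), the gauge axis is vertical in the image and the tip ends at (317,174) full-frame.

```bash
python3 - <<'E'
from plan import *
M=np.load('w4M.npy');I=np.eye(4);im=cv2.imread('pics/w4.png').max(2)
for r in(155,165):print(r,im[r,300:336])
print(im[165:185,317])
for q,z in[((317,174),.0327),((317,174),.0397),((304,165),.0397),((331,165),.0397),((295.5,110),.0397),((340,110),.0397)]:print(q,onz('wrist',q,z,I))
E
```

```text
155 [153 152 154 159  76  75  81  85  87  89  91  92  95  97  98 101  99  98
  97  97  94  92  91  89  87  82  79  75  71  57 112 146 155 154 153 151]
165 [160 158 157 155  66  78  83  85  88  90  93  95  96  96  99  99  99  99
  97  94  92  92  88  89  86  79  77  74  69  58 113 148 158 156 153 151]
[ 99  99  99 100 100  99  99  99 100  92 156 160 160 159 158 157 157 157
 156 155]
(317, 174) [ 0.0573 -0.0008  0.0327]
(317, 174) [ 0.0566 -0.0008  0.0397]
(304, 165) [ 0.0615 -0.0077  0.0397]
(331, 165) [0.0615 0.0066 0.0397]
(295.5, 110) [ 0.0909 -0.0121  0.0397]
(340, 110) [0.0909 0.0112 0.0397]
```

Call:
{"name": "carry_out", "arguments": {"rows": [[0.008, 0, 0, 0, 0, 0], [0.016, -0.001, 0.0005, 0, 0, 0], [0.022, -0.001, 0.0005, 0, 0, 0], [0.024, -0.001, 0.0005, 0, 0, 0], [0.025, -0.001, 0.0005, 0, 0, 0], [0.025, -0.001, 0.0005, 0, 0, 0]]}}

```text
clock: 7.62
tool_pos: [0.494, 0.1571, 0.1919]
orientation: [-180.0, 35.0, 71.5]
force: [0.3, -0.3, -3.8]
opening: 0.0219
gripper_force: 30.0
```

Call:
{"name": "carry_out", "arguments": {"rows": [[0.001, 0, 0, 0, 0, 0], [0.002, 0, 0, 0, 0, 0], [0.002, 0, 0, 0, 0, 0]]}}

```text
clock: 8.0
tool_pos: [0.4945, 0.1587, 0.1907]
orientation: [180.0, 35.0, 71.5]
force: [-0.2, 1.0, -4.7]
opening: 0.0218
gripper_force: 30.0
```

Call:
{"name": "carry_out", "arguments": {"rows": [[0.001, 0, 0, 0, 0, 0], [0.002, 0, 0, 0, 0, 0], [0.002, 0, 0, 0, 0, 0]]}}

```text
clock: 8.38
tool_pos: [0.495, 0.16, 0.1898]
orientation: [-180.0, 35.0, 71.5]
force: [-0.7, -0.7, -1.3]
opening: 0.022
gripper_force: 30.0
```

Call:
{"name": "carry_out", "arguments": {"rows": [[0.001, 0, 0, 0, 0, 0], [0.002, 0, 0, 0, 0, 0], [0.002, 0, 0, 0, 0, 0]]}}

```text
clock: 8.75
tool_pos: [0.4955, 0.1616, 0.1886]
orientation: [-180.0, 35.0, 71.5]
force: [-1.1, -3.3, 0.7]
opening: 0.0217
gripper_force: 30.0
```

```bash
python3 - <<'E'
from plan import *
M=st();print((M[:3,3]-[0.4886,0.1373,0.2057])@-n)
E
```

```text
8.75 [0.4955 0.1616 0.1886] [-179.9998   34.9896   71.5166] F [-1.1315 -3.2909  0.7229] Fn 3.265068747184452 J [ 49.1959  24.7598 -12.4211  12.6123 -85.8443 107.6613]
0.03046368112960976
```

Call:
{"name": "carry_out", "arguments": {"rows": [[0, 0, 0, 0, 0, 0], [0, 0, 0, 0, 0, 0]]}}

```text
clock: 9.0
tool_pos: [0.4955, 0.1617, 0.1885]
orientation: [180.0, 35.0, 71.5]
force: [-0.1, -2.9, 0.5]
opening: 0.0218
gripper_force: 30.0
```

Call:
{"name": "carry_out", "arguments": {"rows": [[0, 0, 0, 0, 0, 0]]}}

```text
clock: 9.12
tool_pos: [0.4956, 0.1617, 0.1885]
orientation: [180.0, 35.0, 71.5]
force: [-0.2, -3.1, 0.6]
opening: 0.0214
gripper_force: 30.0
```

Call:
{"name": "carry_out", "arguments": {"rows": [[0, 0, 0, 0, 0, 0]]}}

```text
clock: 9.25
tool_pos: [0.4956, 0.1617, 0.1884]
orientation: [180.0, 35.0, 71.5]
force: [-0.8, -2.6, 0.5]
opening: 0.0215
gripper_force: 30.0
```

Call:
{"name": "carry_out", "arguments": {"rows": [[0.0007, 0, 0, 0, 0, 0], [0.0007, 0, 0, 0, 0, 0], [0.0007, 0, 0, 0, 0, 0], [0.0007, 0, 0, 0, 0, 0], [0.0007, 0, 0, 0, 0, 0], [0.0007, 0, 0, 0, 0, 0], [0.0007, 0, 0, 0, 0, 0]]}}

```text
clock: 10.12
tool_pos: [0.4958, 0.1623, 0.188]
orientation: [180.0, 34.9, 71.5]
force: [-0.8, -1.9, 1.6]
opening: 0.0218
gripper_force: 30.0
```

```bash
python3 - <<'E'
from plan import *
M=st();print((M[:3,3]-[0.4886,0.1373,0.2057])@-n)
M,im=snap('wrist','w5')
g=im.max(2);print(g[90:215:1,317])
E
```

```text
10.12 [0.4958 0.1623 0.188 ] [179.9965  34.9493  71.5156] F [-0.7832 -1.9037  1.6087] Fn 2.604675821695847 J [ 49.2198  24.8216 -12.375   12.5902 -85.7938 107.6391]
0.03148072495199792
[121 120 119 120 120 121 121 122 121 121 121 121 121 122 121 122 122 122
 121 121 116 106  93 128 176 177 175 175 176 175 175 176 176 176 176 175
 177 177 175 174 176 175 175 174 174 174 173 174 174 174 175 174 173 174
 173 174 172 174 174 173 174 174 174 173 174 173 172 173 173 173 173 173
 173 173 172 174 172 173 173 171 171 171 173 172 173 172 171 171 173 172
 171 171 171 171 171 173 178  60  52  54  54  55  55  49  97 152 174 171
 169 170 169 170 170 170 174 162 126  95  98  97  99  98  98  97  96]
```

```bash
python3 - <<'E'
from plan import *
for f in('w4','w5'):
    g=cv2.imread(f'pics/{f}.png').max(2);print(g[120:180,317] if f=='w4' else g[185:250,317])
I=np.eye(4)
def x(px,z): return onz('wrist',(317,px),z,I)[0]
# barrel end (edge, z=.0397-.012) both
E
```

```text
[174 173 175 181  88  56  58  58  57  58  57  51 138 173 174 174 173 172
 172 172 173 172 173 175 137  95  98  98  98  99  99  99  98  99  99  98
  99  99  99  99  98  98  99  99  99  99  99  99 100 100  99  99  99 100
  92 156 160 160 159 158]
[173 178  60  52  54  54  55  55  49  97 152 174 171 169 170 169 170 170
 170 174 162 126  95  98  97  99  98  98  97  96  97  98  98  97  98  96
  97  98  98  97 100  93  54  32  37  36  37  37  37  34  36  35  36  35
  36  36  37  36  41  47  57  59  59  59  61]
```

```bash
python3 - <<'E'
from plan import *
I=np.eye(4);x=lambda px,z: onz('wrist',(317,px),z,I)[0]
for b,t in((144.2,174.6),(205.6,226.6)):print(x(b,.0277),x(t,.0327),x(b,.0277)-x(t,.0327), x(124,.0277))
print(x(124,.0277),x(187,.0277))
E
```

```text
0.07269299125530773 0.056958148768766016 0.015734842486541716 0.08280483139421649
0.04161982367437941 0.02945869483072982 0.012161128843649588 0.08280483139421649
0.08280483139421649 0.05114855018253356
```

Call:
{"name": "carry_out", "arguments": {"rows": [[0.0004, 0, 0, 0, 0, 0], [0.0004, 0, 0, 0, 0, 0], [0.0004, 0, 0, 0, 0, 0], [0.0004, 0, 0, 0, 0, 0], [0.0004, 0, 0, 0, 0, 0], [0.0004, 0, 0, 0, 0, 0]]}}

```text
clock: 10.92
tool_pos: [0.4959, 0.1626, 0.1878]
orientation: [180.0, 35.0, 71.5]
force: [-0.3, -3.1, 1.4]
opening: 0.0219
gripper_force: 30.0
```

Call:
{"name": "carry_out", "arguments": {"rows": [[-0.004, 0, 0, 0, 0, 0], [-0.02, 0, 0, 0, 0, 0], [-0.035, 0, 0, 0, 0, 0.1], [-0.04, 0, 0, 0, 0, 0.28], [-0.04, 0, 0, 0, 0, 0.46], [-0.04, 0, 0, 0, 0, 0.64], [-0.04, 0, 0, 0, 0, 0.82], [-0.04, 0, 0, 0, 0, 1.0]]}}

```text
clock: 11.92
tool_pos: [0.4854, 0.1316, 0.2107]
orientation: [149.6, 17.8, 9.0]
force: [1.2, 0.5, -4.6]
opening: 0.0219
gripper_force: 30.0
```

Call:
{"name": "carry_out", "arguments": {"rows": [[0, 0, 0, 0, 0, 0.18], [0, 0, 0, 0, 0, 0.36], [0, 0, 0, 0, 0, 0.54], [0, 0, 0, 0, 0, 0.571], [0, 0, 0, 0, 0, 0.571]]}}

```text
clock: 12.55
tool_pos: [0.4854, 0.1315, 0.2107]
orientation: [145.1, 0.1, -18.4]
force: [-0.5, -0.6, -4.5]
opening: 0.0217
gripper_force: 30.0
```

```bash
python3 - <<'E'
from plan import *
M=st();p,R=pose('front',.0);r=row(M,p,R);print(r)
M,im=snap('wrist','w6')
E
```

```text
12.55 [0.4854 0.1315 0.2107] [145.1078   0.091  -18.3519] F [-0.5119 -0.5971 -4.4746] Fn -1.9704995041950255 J [ 48.0281  21.4868 -14.6139  13.2032 -86.5951  18.9803]
[-0.0004 -0.0385  0.0014 -0.0019  0.0018  0.0002]
```

Call:
{"name": "carry_out", "arguments": {"rows": [[0, -0.01, 0.001, 0, 0, 0], [0, -0.022, 0.001, 0, 0, 0], [0, -0.03, 0.001, 0, 0, 0], [0, -0.033, 0.001, 0, 0, 0], [0, -0.034, 0.001, 0, 0, 0], [0, -0.034, 0.001, 0, 0, 0]]}}

```text
clock: 13.35
tool_pos: [0.4941, 0.1573, 0.1905]
orientation: [145.0, -0.0, -18.5]
force: [-0.1, 0.3, -3.5]
opening: 0.0221
gripper_force: 30.0
```

Call:
{"name": "carry_out", "arguments": {"rows": [[0, -0.001, 0, 0, 0, 0], [0, -0.002, 0, 0, 0, 0], [0, -0.003, 0, 0, 0, 0], [0, -0.004, 0, 0, 0, 0], [0, -0.004, 0, 0, 0, 0]]}}

```text
clock: 13.98
tool_pos: [0.4951, 0.1603, 0.1883]
orientation: [145.0, -0.0, -18.5]
force: [0.5, -0.8, -1.7]
opening: 0.0221
gripper_force: 30.0
```

Call:
{"name": "carry_out", "arguments": {"rows": [[0, -0.001, 0, 0, 0, 0], [0, -0.002, 0, 0, 0, 0], [0, -0.002, 0, 0, 0, 0]]}}

```text
clock: 14.35
tool_pos: [0.4956, 0.1619, 0.1871]
orientation: [145.0, -0.0, -18.5]
force: [0.1, -2.9, 0.7]
opening: 0.0216
gripper_force: 30.0
```

Call:
{"name": "carry_out", "arguments": {"rows": [[0, 0, 0, 0, 0, 0]]}}

```text
clock: 14.48
tool_pos: [0.4957, 0.1619, 0.1871]
orientation: [145.0, -0.0, -18.5]
force: [-1.7, -2.3, 0.8]
opening: 0.0221
gripper_force: 30.0
```

```bash
python3 - <<'E'
from plan import *
M=st();print((M[:3,3]-[.4854,.1315,.2107])@-n)
M,im=snap('wrist','w7');cv2.imwrite('pics/c7.png',np.vstack([cv2.resize(im[180:330,80:300],(660,450))]))
E
```

```text
14.47 [0.4957 0.1619 0.1871] [145.0278  -0.0097 -18.4911] F [-1.7491 -2.2716  0.8327] Fn 2.6941540733964624 J [ 49.206   24.8523 -12.4733  12.6074 -85.6872  17.61  ]
0.0398384270968517
```

View pics/c7.png

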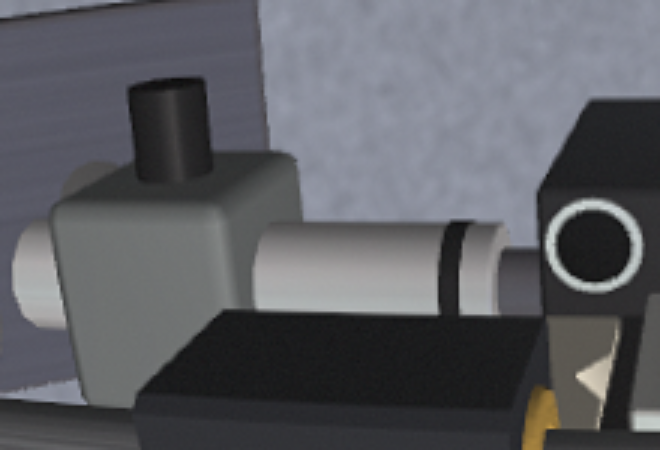

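The front face sits flat on the tip: the barrel end is at crop (500,270) and the block edge at 540. I'll push slightly more, hold, back off and turn.

Call:
{"name": "carry_out", "arguments": {"rows": [[0, -0.0006, 0, 0, 0, 0], [0, -0.0006, 0, 0, 0, 0], [0, -0.0006, 0, 0, 0, 0], [0, -0.0006, 0, 0, 0, 0], [0, -0.0006, 0, 0, 0, 0], [0, -0.0006, 0, 0, 0, 0], [0, -0.0006, 0, 0, 0, 0]]}}

```text
clock: 15.4
tool_pos: [0.4959, 0.1625, 0.1866]
orientation: [145.0, -0.0, -18.5]
force: [-0.2, -2.9, 0.8]
opening: 0.0221
gripper_force: 30.0
```

Call:
{"name": "carry_out", "arguments": {"rows": [[0, 0.004, 0, 0, 0, 0], [0, 0.02, 0, 0, 0, 0], [0, 0.035, 0, 0, 0, 0.1], [0, 0.04, 0, 0, 0, 0.28], [0, 0.04, 0, 0, 0, 0.46], [0, 0.04, 0, 0, 0, 0.64], [0, 0.04, 0, 0, 0, 0.82], [0, 0.04, 0, 0, 0, 1.0]]}}

```text
clock: 16.4
tool_pos: [0.4853, 0.1314, 0.2095]
orientation: [159.6, -28.8, -70.8]
force: [0.5, 0.2, -4.3]
opening: 0.0218
gripper_force: 30.0
```

Call:
{"name": "carry_out", "arguments": {"rows": [[0, 0, 0, 0, 0, 0.18], [0, 0, 0, 0, 0, 0.36], [0, 0, 0, 0, 0, 0.54], [0, 0, 0, 0, 0, 0.571], [0, 0, 0, 0, 0, 0.571]]}}

```text
clock: 17.02
tool_pos: [0.4854, 0.1314, 0.2096]
orientation: [179.9, -34.9, -108.3]
force: [0.3, -0.7, -4.3]
opening: 0.0219
gripper_force: 30.0
```

```bash
python3 - <<'E'
from plan import *
M=st();p,R=pose('right',-.0019+.0038,);r=row(M,p,R);print(r)
E
```

```text
17.02 [0.4854 0.1314 0.2096] [ 179.8951  -34.8955 -108.3036] F [ 0.3259 -0.7074 -4.251 ] Fn -1.9719267856593905 J [ 48.0229  21.5397 -14.7035  13.2066 -86.4596 -71.0606]
[-0.0365 -0.0002  0.0004  0.0019  0.0018 -0.0001]
```

Call:
{"name": "carry_out", "arguments": {"rows": [[-0.01, 0, 0, 0, 0, 0], [-0.022, 0, 0, 0, 0, 0], [-0.03, 0, 0, 0, 0, 0], [-0.033, 0, 0, 0, 0, 0], [-0.034, 0, 0, 0, 0, 0], [-0.034, 0, 0, 0, 0, 0]]}}

```text
clock: 17.77
tool_pos: [0.4943, 0.1578, 0.1901]
orientation: [-180.0, -35.0, -108.5]
force: [-0.8, 0.3, -4.1]
opening: 0.0218
gripper_force: 30.0
```

Call:
{"name": "carry_out", "arguments": {"rows": [[-0.001, 0, 0, 0, 0, 0], [-0.002, 0, 0, 0, 0, 0], [-0.003, 0, 0, 0, 0, 0], [-0.004, 0, 0, 0, 0, 0], [-0.004, 0, 0, 0, 0, 0]]}}

```text
clock: 18.4
tool_pos: [0.4953, 0.1608, 0.188]
orientation: [-180.0, -35.0, -108.5]
force: [-1.0, -0.2, -1.4]
opening: 0.0216
gripper_force: 30.0
```

Call:
{"name": "carry_out", "arguments": {"rows": [[-0.001, 0, 0, 0, 0, 0], [-0.002, 0, 0, 0, 0, 0], [-0.002, 0, 0, 0, 0, 0]]}}

```text
clock: 18.77
tool_pos: [0.4958, 0.1623, 0.1868]
orientation: [-180.0, -35.0, -108.5]
force: [-1.7, -1.5, 0.3]
opening: 0.0217
gripper_force: 30.0
```

Call:
{"name": "carry_out", "arguments": {"rows": [[0, 0, 0, 0, 0, 0]]}}

```text
clock: 18.9
tool_pos: [0.4958, 0.1624, 0.1867]
orientation: [-180.0, -35.0, -108.5]
force: [-0.3, -2.2, 0.2]
opening: 0.0218
gripper_force: 30.0
```

Call:
{"name": "carry_out", "arguments": {"rows": [[0, 0, 0, 0, 0, 0]]}}

```text
clock: 19.02
tool_pos: [0.4958, 0.1625, 0.1867]
orientation: [-180.0, -35.0, -108.5]
force: [-1.3, -2.2, 0.7]
opening: 0.022
gripper_force: 30.0
```

```bash
python3 - <<'E'
from plan import *
M=st();print((M[:3,3]-[.4854,.1314,.2096])@-n)
E
```

```text
19.02 [0.4958 0.1625 0.1867] [-179.9786  -34.9584 -108.5142] F [-1.2784 -2.1748  0.735 ] Fn 2.441726330897087 J [ 49.2236  24.9013 -12.4358  12.5939 -85.6657 -72.4194]
0.03996510144806577
```

Call:
{"name": "carry_out", "arguments": {"rows": [[-0.0009, 0, 0, 0, 0, 0], [-0.0009, 0, 0, 0, 0, 0], [-0.0009, 0, 0, 0, 0, 0], [-0.0009, 0, 0, 0, 0, 0], [-0.0009, 0, 0, 0, 0, 0], [-0.0009, 0, 0, 0, 0, 0], [-0.0009, 0, 0, 0, 0, 0]]}}

```text
clock: 19.9
tool_pos: [0.4961, 0.1632, 0.1861]
orientation: [-180.0, -35.0, -108.5]
force: [-1.5, -3.4, 1.1]
opening: 0.0216
gripper_force: 30.0
```

Call:
{"name": "carry_out", "arguments": {"rows": [[0.004, 0, 0, 0, 0, 0], [0.02, 0, 0, 0, 0, 0], [0.04, 0, 0, 0, 0, 0], [0.06, 0, 0, 0, 0, 0], [0.07, 0, 0, 0, 0, 0]]}}

```text
clock: 20.52
tool_pos: [0.4775, 0.1077, 0.2274]
orientation: [-179.9, -34.9, -108.6]
force: [-0.4, -0.5, -4.5]
opening: 0.0217
gripper_force: 30.0
```

```bash
python3 - <<'E'
from plan import *
M=st();R=Ro.from_euler('xyz',[180,0,-111.3],degrees=True).as_matrix()
print(row(M,np.array([.5,.03,.26]),R))
print(R.T@(np.array([.594,-.251,.19])-[.5,.03,.26]))
E
```

```text
20.52 [0.4775 0.1077 0.2274] [-179.9367  -34.854  -108.5726] F [-0.4291 -0.5158 -4.4891] Fn -2.0632706421961755 J [ 47.0274  18.9944 -16.2016  13.7311 -87.2457 -70.2498]
[ 0.0732 -0.0461  0.0113 -0.0155 -0.6082  0.0465]
[ 0.2277 -0.1897  0.07  ]
```

Call:
{"name": "carry_out", "arguments": {"rows": [[0.01, -0.006, 0.002, 0, -0.1, 0.008], [0.022, -0.014, 0.004, -0.005, -0.2, 0.015], [0.036, -0.023, 0.006, -0.008, -0.31, 0.023], [0.05, -0.032, 0.008, -0.01, -0.42, 0.032], [0.062, -0.039, 0.01, -0.013, -0.52, 0.04], [0.073, -0.046, 0.011, -0.0155, -0.608, 0.0465], [0.073, -0.046, 0.011, -0.0155, -0.608, 0.0465]]}}

```text
clock: 21.4
tool_pos: [0.4999, 0.0295, 0.2603]
orientation: [-180.0, -0.0, -111.4]
force: [0.8, -0.6, -4.6]
opening: 0.0221
gripper_force: 30.0
```

Call:
{"name": "carry_out", "arguments": {"rows": [[0.02, -0.016, 0, 0, 0, 0], [0.055, -0.046, 0, 0, 0, 0], [0.095, -0.079, 0, 0, 0, 0], [0.135, -0.112, 0, 0, 0, 0], [0.17, -0.142, 0, 0, 0, 0], [0.2, -0.166, 0.0, 0, 0, 0], [0.22, -0.183, 0.01, 0, 0, 0], [0.22, -0.183, 0.01, 0, 0, 0]]}}

```text
clock: 22.4
tool_pos: [0.5903, -0.2409, 0.2468]
orientation: [179.7, -0.2, -111.4]
force: [-0.6, 1.5, -4.7]
opening: 0.0215
gripper_force: 30.0
```

```bash
python3 - <<'E'
from plan import *
M=st()
M,im=snap('wrist','w8');np.save('w8M.npy',M);snap('top','t8')
cv2.imwrite('pics/c8.png',im[60:420,60:580])
E
```

```text
22.4 [ 0.5903 -0.2409  0.2468] [ 179.6822   -0.2263 -111.3738] F [-0.5533  1.535  -4.6509] Fn -3.7190960316682795 J [ -4.6135  16.5887  -2.4158   0.1319 -71.3651 -16.8035]
```

View pics/w8.png

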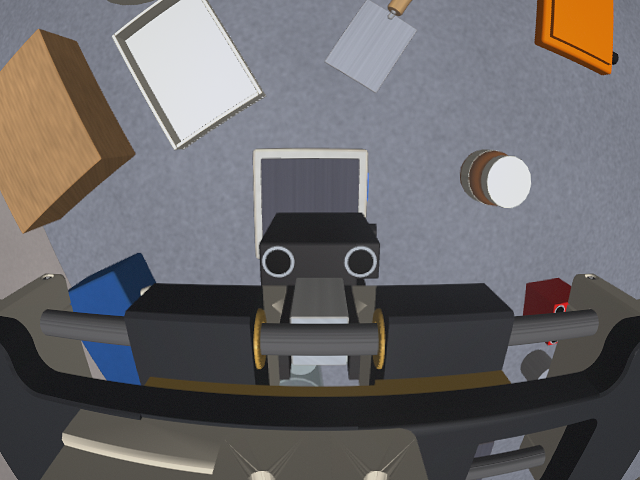

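The wrist view shows the heater plate ahead of the held block: far edge at about row 158, sides at columns 261 and 359. I'll fit those edges numerically.

```bash
python3 - <<'E'
from plan import *
M=np.load('w8M.npy');g=cv2.imread('pics/w8.png').max(2).astype(float)
def edge(line,lo):  # white->dark half crossing, first from lo
    i=lo
    while not(line[i]>150): i+=1
    while line[i]>140: i+=1
    return i-1+(line[i-1]-140)/(line[i-1]-line[i])
far=[(c,edge(g[:,c],146)) for c in range(275,350,5)]
left=[(edge(g[r],250),r) for r in range(168,210,4)]
right=[(639-edge(g[r,::-1],639-372),r) for r in range(168,205,4)]
def w(L):return np.array([onz('wrist',p,.03,M) for p in L])
I=M[:3,:3].T
for nme,L in(('far',far),('left',left),('right',right)):
    P=w(L);d=P[-1]-P[0];vx=cv2.fitLine(P[:,:2].astype(np.float32),2,0,.01,.01).ravel()
    print(nme,L[0],L[-1],np.degrees(np.arctan2(vx[1],vx[0])),'tool',(I@(P-M[:3,3]).T).T.mean(0),np.ptp((I@(P-M[:3,3]).T).T,axis=0))
print(T()[:3,3])
t=cv2.imread('pics/t8.png')
E
```

```text
far (275, np.float64(157.77586206896552)) (345, np.float64(147.3684210526316)) -13.070459 tool [ 0.0609 -0.0091  0.217 ] [0.011  0.0702 0.0004]
left (np.float64(260.45205479452056), 168) (np.float64(261.44117647058823), 208) 68.216064 tool [ 0.0261 -0.0595  0.2166] [0.0414 0.0006 0.0002]
right (np.float64(359.1081081081081), 168) (np.float64(358.2463768115942), 204) 68.308266 tool [0.0278 0.0401 0.2171] [0.0371 0.0006 0.0001]
[ 0.5907 -0.2395  0.2483]
```

```bash
cat > ht.py <<'E'
from plan import *
def run(tag):
    M,im=snap('wrist',tag);st();g=im.max(2).astype(float);I=M[:3,:3].T
    tl=lambda p:I@(onz('wrist',p,.03,M)-M[:3,3])
    def e(line,a,b,sgn):  # strongest white->dark step
        d=np.diff(cv2.GaussianBlur(line[None],(3,1),0)[0])*sgn;k=a+np.argmin(d[a:b]);return k+.5
    far=np.array([tl((c,e(g[:,c],150,172,1))) for c in range(275,350,5)])
    L=np.array([tl((e(g[r],252,268,1),r)) for r in range(172,208,4)]);R=np.array([tl((e(g[r],352,366,-1),r)) for r in range(172,204,4)])
    print('far x',np.median(far[:,0]),np.polyfit(far[:,1],far[:,0],1)[0],'L',np.median(L[:,1]),np.polyfit(L[:,0],L[:,1],1)[0],'R',np.median(R[:,1]),np.polyfit(R[:,0],R[:,1],1)[0])
    x=np.median(far[:,0])-.05;y=(np.median(L[:,1])+np.median(R[:,1]))/2
    print('centre tool',x,y,'world',M[:3,3]+M[:3,:3]@[x,y,0])
E
python3 -c "from ht import *;run('w9')"
```

```text
22.55 [ 0.5909 -0.2392  0.2489] [ 179.8855   -0.1515 -111.2394] F [ 0.0744 -0.0286 -3.2444] Fn -1.8577707100825258 J [ -4.4596  16.3872  -2.4113   0.1181 -71.355  -16.8179]
far x 0.058668057340817266 -0.022355252593298337 L -0.05902887033586859 0.027599809951907667 R 0.04045826171657021 0.026290351314896723
centre tool 0.008668057340817263 -0.00928530430964919 world [ 0.5962 -0.251   0.2483]
```

Call:
{"name": "carry_out", "arguments": {"rows": [[0.004, -0.004, 0.01, 0, 0, 0.007], [0.0075, -0.009, 0.04, 0, 0, 0.014], [0.0075, -0.009, 0.07, 0, 0, 0.014], [0.0075, -0.009, 0.1, 0, 0, 0.014], [0.0075, -0.009, 0.12, 0, 0, 0.014], [0.0075, -0.009, 0.13, 0, 0, 0.014], [0.0075, -0.009, 0.135, 0, 0, 0.014], [0.0075, -0.009, 0.135, 0, 0, 0.014]]}}

```text
clock: 23.55
tool_pos: [0.597, -0.2503, 0.1147]
orientation: [180.0, -0.1, -112.1]
force: [0.3, 0.1, -3.7]
opening: 0.0219
gripper_force: 30.0
```

```bash
python3 - <<'E'
from ht import *
M=st();M,im=snap('wrist','w10');g=im.max(2).astype(float)
I=M[:3,:3].T;tl=lambda p:I@(onz('wrist',p,.03,M)-M[:3,3])
c=g[60:230,320];print(np.argmin(np.diff(c[:])),c[::2].astype(int))
for r in(140,160,180): d=np.diff(g[r]);print(r,[ (k,int(d[k])) for k in np.where(abs(d)>35)[0] if 200<k<440])
E
```

```text
23.55 [ 0.597  -0.2503  0.1147] [ 179.9995   -0.1095 -112.0547] F [ 0.2728  0.1033 -3.6928] Fn -2.268579686064241 J [ -5.4495  22.9423 -11.237    0.1266 -55.8526 -16.6763]
114 [143 141 143 145 143 138 138 138 140 143 144 145 145 145 148 148 145 140
 141 142 141 142 142 143 144 147 146 145 142 144 146 147 143 145 145 143
 145 144 146 143 144 148 146 147 146 147 147 146 145 148 103 185 199 201
 201 200 200 204  68  94  96  95  96  96  95  94  94  95  96  95  94  95
  94  93  94  95  65  33  32  34  35  34  33  31  32]
140 []
160 []
180 [(np.int64(244), -61), (np.int64(245), -54), (np.int64(395), 53), (np.int64(405), -95)]
```

```bash
python3 - <<'E'
from ht import *
M=T();g=cv2.imread('pics/w10.png').max(2).astype(float);I=M[:3,:3].T;tl=lambda p:I@(onz('wrist',p,.03,M)-M[:3,3])
pk=lambda d,a,b:a+np.sum(np.arange(b-a)*np.clip(d[a:b],0,None)**2)/np.sum(np.clip(d[a:b],0,None)**2)+.5
F=np.array([tl((c,pk(-np.diff(g[:,c]),170,181))) for c in range(255,390,8)])
L=np.array([tl((pk(-np.diff(g[r]),236,250),r)) for r in range(181,215,4)]);R=np.array([tl((pk(np.diff(g[r]),388,400),r)) for r in range(181,215,4)])
print(F[:,0].mean(),np.polyfit(F[:,1],F[:,0],1)[0],L[:,1],R[:,1],np.polyfit(L[:,0],L[:,1],1)[0],np.polyfit(R[:,0],R[:,1],1)[0])
x=F[:,0].mean()-.05;y=(L[:,1].mean()+R[:,1].mean())/2;print('centre tool',x,y)
E
```

```text
0.05123502581665939 0.007892149641221015 [-0.0493 -0.0494 -0.0493 -0.0492 -0.0493 -0.0493 -0.0491 -0.049  -0.0491] [0.0507 0.0505 0.0506 0.0508 0.0509 0.0508 0.0506 0.0507 0.0508] -0.016297978277333803 -0.009130217572906794
centre tool 0.0012350258166593867 0.0007541830754674052
```

Call:
{"name": "carry_out", "arguments": {"rows": [[0.0005, 0.0007, 0.003, 0, 0, -0.008], [0.0005, 0.0007, 0.006, 0, 0, -0.008], [0.0005, 0.0007, 0.007, 0, 0, -0.008], [0.0005, 0.0007, 0.0075, 0, 0, -0.008], [0.0005, 0.0007, 0.008, 0, 0, -0.008]]}}

```text
clock: 24.22
tool_pos: [0.5959, -0.2506, 0.1063]
orientation: [180.0, -0.1, -111.6]
force: [0.6, -0.2, -3.8]
opening: 0.0218
gripper_force: 30.0
```

Call:
{"name": "carry_out", "arguments": {"rows": [[0, 0, 0.0005, 0, 0, 0], [0, 0, 0.001, 0, 0, 0], [0, 0, 0.001, 0, 0, 0]]}}

```text
clock: 24.6
tool_pos: [0.5959, -0.2507, 0.106]
orientation: [180.0, -0.1, -111.6]
force: [-2.6, 1.0, 3.0]
opening: 0.0216
gripper_force: 30.0
```

Call:
{"name": "carry_out", "arguments": {"rows": [[0, 0, 0, 0, 0, 0], [0, 0, 0, 0, 0, 0], [0, 0, 0, 0, 0, 0], [0, 0, 0, 0, 0, 0]], "grip": 0.1}}

```text
clock: 25.1
tool_pos: [0.596, -0.2506, 0.1053]
orientation: [180.0, -0.1, -111.6]
force: [-0.3, 0.2, -0.6]
opening: 0.0475
gripper_force: 0.0
```

Call:
{"name": "carry_out", "arguments": {"rows": [[0, 0, -0.01, 0, 0, 0], [0, 0, -0.03, 0, 0, 0], [0, 0, -0.06, 0, 0, 0], [0, 0, -0.1, 0, 0, 0], [0, 0, -0.14, 0, 0, 0], [0, 0, -0.15, 0, 0, 0], [0, 0, -0.15, 0, 0, 0], [0, 0, -0.15, 0, 0, 0]]}}

```text
clock: 26.1
tool_pos: [0.5954, -0.2501, 0.254]
orientation: [179.8, -0.1, -111.6]
force: [0.1, 0.3, -0.3]
opening: 0.0481
gripper_force: 0.0
```

```bash
python3 - <<'E'
from ht import *
M,im=snap('wrist','w11');st();snap('side','s11')
s=cv2.imread('pics/s11.png')
g=im.max(2).astype(int)
# wells: bright rings on dark block, plate outline
m=((g>150)).astype(np.uint8);m[:120]=0;m[300:]=0;m[:,:240]=0;m[:,400:]=0
for c in cv2.findContours(m,0,2)[0]:
    (x,y),r=cv2.minEnclosingCircle(c)
    if cv2.contourArea(c)>15: print((round(x,1),round(y,1)),round(r,1),cv2.contourArea(c),onz('wrist',(x,y),.102,M))
e=lambda p,z:onz('wrist',p,z,M)
for r in(175,190): d=np.diff(g[r]);print(r,[(k,d[k]) for k in np.where(abs(d)>30)[0] if 230<k<410])
for c_ in(290,345): d=np.diff(g[:,c_]);print(c_,[(k,d[k]) for k in np.where(abs(d)>30)[0] if 120<k<300])
E
```

```text
26.15 [ 0.5954 -0.2501  0.2538] [ 179.8321   -0.127  -111.6166] F [ 0.7283 -0.2148 -0.7525] Fn -0.4519145695656454 J [ -5.4638  17.0615  -0.8168   0.079  -72.3183 -16.177 ]
(318.0, 206.9) 75.0 11566.0 [ 0.5892 -0.2672  0.102 ]
175 [(np.int64(262), np.int64(40)), (np.int64(269), np.int64(-93)), (np.int64(365), np.int64(33)), (np.int64(366), np.int64(47)), (np.int64(373), np.int64(-72))]
190 [(np.int64(262), np.int64(48)), (np.int64(269), np.int64(-75)), (np.int64(347), np.int64(33)), (np.int64(365), np.int64(47)), (np.int64(366), np.int64(51)), (np.int64(375), np.int64(-36))]
290 [(np.int64(154), np.int64(80)), (np.int64(162), np.int64(-45)), (np.int64(163), np.int64(-73)), (np.int64(197), np.int64(92)), (np.int64(199), np.int64(-40)), (np.int64(200), np.int64(-51)), (np.int64(201), np.int64(-35)), (np.int64(208), np.int64(42)), (np.int64(209), np.int64(69)), (np.int64(211), np.int64(-48)), (np.int64(212), np.int64(-47)), (np.int64(241), np.int64(72)), (np.int64(245), np.int64(-34)), (np.int64(246), np.int64(-43)), (np.int64(250), np.int64(52)), (np.int64(254), np.int64(-60)), (np.int64(256), np.int64(46)), (np.int64(257), np.int64(87)), (np.int64(261), np.int64(-61))]
345 [(np.int64(153), np.int64(-35)), (np.int64(154), np.int64(73)), (np.int64(162), np.int64(-39)), (np.int64(163), np.int64(-60)), (np.int64(197), np.int64(87)), (np.int64(199), np.int64(-70)), (np.int64(200), np.int64(-35)), (np.int64(209), np.int64(56)), (np.int64(210), np.int64(70)), (np.int64(212), np.int64(-55)), (np.int64(213), np.int64(-36)), (np.int64(240), np.int64(56)), (np.int64(241), np.int64(60)), (np.int64(243), np.int64(-70)), (np.int64(244), np.int64(-40)), (np.int64(251), np.int64(93)), (np.int64(252), np.int64(51)), (np.int64(254), np.int64(-77)), (np.int64(256), np.int64(49)), (np.int64(257), np.int64(84)), (np.int64(261), np.int64(-35))]
```

```bash
python3 - <<'E'
from ht import *
M=T();im=cv2.imread('pics/w11.png');I=M[:3,:3].T
m=(im.max(2)>130).astype(np.uint8);m[:190]=0;m[262:]=0;m[:,:278]=0;m[:,360:]=0
tl=lambda p,z:I@(onz('wrist',p,z,M)-M[:3,3]);W=[]
cs,hi=cv2.findContours(m,cv2.RETR_CCOMP,2)
for c,h_ in zip(cs,hi[0]):
    if h_[3]>=0 and cv2.contourArea(c)>30:
        (x,y),(a,b),_=cv2.minAreaRect(c);print((x,y),a,b,tl((x,y),.102))
g=im.max(2).astype(float)
pk=lambda d,a,b:a+np.sum(np.arange(b-a)*np.clip(d[a:b],0,None)**2)/np.sum(np.clip(d[a:b],0,None)**2)+.5
F=np.array([tl((c,pk(-np.diff(g[:,c]),158,168)),.03) for c in range(275,362,6)])
L=np.array([tl((pk(-np.diff(g[r]),265,274),r),.03) for r in range(168,195,3)]);R=np.array([tl((pk(np.diff(g[r]),361,370),r),.03) for r in range(168,195,3)])
print('plate',F[:,0].mean()-.05,(L[:,1].mean()+R[:,1].mean())/2,'slopes',np.polyfit(F[:,1],F[:,0],1)[0],np.polyfit(L[:,0],L[:,1],1)[0],np.polyfit(R[:,0],R[:,1],1)[0])
E
```

```text
(339.75, 248.25001525878906) 14.142135620117188 14.849241256713867 [-0.0186  0.018   0.1519]
(340.5, 204.5) 15.0 15.0 [0.02   0.0181 0.152 ]
(295.5000305175781, 205.00001525878906) 14.849241256713867 14.849241256713867 [ 0.0196 -0.02    0.1518]
plate 0.0006291877380543917 -0.0011718299758822978 slopes -0.0008072367976523932 0.003179508297336655 0.0039679553574499555
```

```bash
python3 -c "
from plant import workorder;print(workorder.close_job())"
```

```text
the job is handed in; nothing more can be done
None
```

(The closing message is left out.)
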